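# Unstack the dismantled modules onto their colour-coded pads

### The job

The five modules from the set being repaired lie in two piles: take the piles apart and set each module right way up on the pad of its own colour (the colour of its end caps; the control board is green), centred on the outline drawn there and lined up with it, either way round. Put them down gently: do not drop or tip any of them.

Things in the scene. Friction and masses are not known exactly. Their poses are not given: they have to be found in the camera images.
- power_supply: steel box with a round fan grille in its top, with red end caps 14 mm long covering both short ends; loose, 120 x 60 x 34 mm (length along its x, width along its y, height z), sides upright, flat underside; origin at the centre of its underside. It starts at the bottom of one of the two piles, on a cardboard rest 5 mm thick.
- amplifier: dark finned metal box, with yellow end caps 14 mm long covering both short ends; loose, 120 x 60 x 34 mm (length along its x, width along its y, height z), sides upright, flat underside; origin at the centre of its underside. It starts at the bottom of one of the two piles, on a cardboard rest 5 mm thick.
- tuner: brass-coloured metal can with three small dark holes in a row, with white end caps 14 mm long covering both short ends; loose, 86 x 54 x 34 mm (length along its x, width along its y, height z), sides upright, flat underside; origin at the centre of its underside. It starts as the second layer of one of the two piles, on the power supply or the amplifier.
- transformer: dark laminated iron block with a copper winding across its middle, with pink end caps 14 mm long covering both short ends; loose, 86 x 54 x 34 mm (length along its x, width along its y, height z), sides upright, flat underside; origin at the centre of its underside. It starts as the second layer of one of the two piles, on the power supply or the amplifier. Nothing lies on it at the start.
- control_board: green block with a small circuit board (parts up to 9 mm high) on top; loose, 54 x 48 x 34 mm (length along its x, width along its y, height z), sides upright, flat underside; origin at the centre of its underside. It starts on top of one pile, on the tuner.
- pad_red: red hard plastic pad on the table, fixed, flat, 140 x 80 mm (along its x, y) and 5 mm thick, with a thin dark outline of the power supply's footprint (120 x 60 mm) on it; origin at the centre of its underside, so its upper face is 5 mm above the origin.
- pad_yellow: yellow hard plastic pad on the table, fixed, flat, 140 x 80 mm (along its x, y) and 5 mm thick, with a thin dark outline of the amplifier's footprint (120 x 60 mm) on it; origin at the centre of its underside, so its upper face is 5 mm above the origin.
- pad_white: white hard plastic pad on the table, fixed, flat, 106 x 74 mm (along its x, y) and 5 mm thick, with a thin dark outline of the tuner's footprint (86 x 54 mm) on it; origin at the centre of its underside, so its upper face is 5 mm above the origin.
- pad_pink: pink hard plastic pad on the table, fixed, flat, 106 x 74 mm (along its x, y) and 5 mm thick, with a thin dark outline of the transformer's footprint (86 x 54 mm) on it; origin at the centre of its underside, so its upper face is 5 mm above the origin.
- pad_green: green hard plastic pad on the table, fixed, flat, 74 x 68 mm (along its x, y) and 5 mm thick, with a thin dark outline of the control board's footprint (54 x 48 mm) on it; origin at the centre of its underside, so its upper face is 5 mm above the origin.
There are look-alikes about, which are no part of the job. There is more than one size of the pad_pink; the one meant has the size given above. There is more than one size of the pad_yellow; the one meant has the size given above.

How it is judged:
At the end, for the whole second after the job is handed in: Each module rests on the pad of its colour: centre within 12 mm of the pad's centre, long side within 0.2 rad of the pad's long side (either way round), underside on the pad (2 to 9 mm above the pad's origin), level within 0.08 rad, at rest and let go (horizontal distance between power_supply and pad_red below 0.012 m and angle between the x axis of power_supply and the x axis of pad_red, either way round below 0.2 rad and z of power_supply in the frame of pad_red between 0.002 and 0.009 m and angle between each of power_supply, amplifier, tuner, transformer, control_board's own z axis and vertical below 0.08 rad and linear speed of each of power_supply, amplifier, tuner, transformer, control_board below 0.02 m/s and contact force between each of power_supply, amplifier, tuner, transformer, control_board and the fingers below 0.05 N and horizontal distance between amplifier and pad_yellow below 0.012 m and angle between the x axis of amplifier and the x axis of pad_yellow, either way round below 0.2 rad and z of amplifier in the frame of pad_yellow between 0.002 and 0.009 m and horizontal distance between tuner and pad_white below 0.012 m and angle between the x axis of tuner and the x axis of pad_white, either way round below 0.2 rad and z of tuner in the frame of pad_white between 0.002 and 0.009 m and horizontal distance between transformer and pad_pink below 0.012 m and angle between the x axis of transformer and the x axis of pad_pink, either way round below 0.2 rad and z of transformer in the frame of pad_pink between 0.002 and 0.009 m and horizontal distance between control_board and pad_green below 0.012 m and angle between the x axis of control_board and the x axis of pad_green, either way round below 0.2 rad and z of control_board in the frame of pad_green between 0.002 and 0.009 m); the robot touches nothing.
It fails at once if a module is tipped by more than 35 degrees (angle between any of power_supply, amplifier, tuner, transformer, control_board's own z axis and vertical above 0.61 rad).
It fails at once if a module is dropped or thrown (faster than 0.7 m/s while no finger touches it, a fall of about 25 mm) ((contact force between power_supply and the fingers below 0.01 N and linear speed of power_supply above 0.7 m/s) or (contact force between amplifier and the fingers below 0.01 N and linear speed of amplifier above 0.7 m/s) or (contact force between tuner and the fingers below 0.01 N and linear speed of tuner above 0.7 m/s) or (contact force between transformer and the fingers below 0.01 N and linear speed of transformer above 0.7 m/s) or (contact force between control_board and the fingers below 0.01 N and linear speed of control_board above 0.7 m/s)).
It also fails if it takes over 134 s, if anything falls off the work surface, if the arm or the gripper's body presses on something with over 40 N, if the wrist force passes 120 N, or if a joint passes its speed limit or range.

### The arm

A 7-joint arm with a two-finger parallel gripper is mounted at the origin on the work surface. World frame = base frame: x ahead of the robot, y to its left, z up, the work surface at z = 0. Lengths are in m, angles in rad, forces in N, time in s.
With the tool pointing down it reaches from about 0.4 to 0.85 m from the base axis. Payload 10.4 kg.
Tool frame: the origin (TCP) lies midway between the tips of the shut fingers; the grasp point (between the pads) lies 19 mm behind it; z points along the fingers, x is the direction in which the jaws open and shut, and the axes are right-handed (so a half turn about z gives the same grasp; the last joint's range is limited). The gripper opens to 87 mm and grips with 3 to 60 N. Pads are 19 mm wide; open, the fingers measure 117 mm over their backs; the gripper's body (75 mm by 190 mm) begins 51 mm behind the grasp point.
Start: joints at [-1.171, 0.332, -0.065, 1.46, 0.022, 1.35, -0.088], TCP at [0.256, 0.57, 0.223] pointing down, gripper open.
Joint ranges: [-2.6, 2.6], [-0.5, 2.12], [-1.47, 1.34], [0.16, 2.42], [-1.27, 4.41], [0.06, 2.06], [-2.6, 2.6]. Speed limits (rad/s): [2.22, 2.22, 2.79, 2.79, 3.14, 3.14, 3.14].

### API

Orientations are given as a unit quaternion [x, y, z, w].
In Python, from bench import r gives the robot as it stands. The module is installed in compiled form; this text tells all that it offers.
- The arm moves only by the tool play_rows, never from a script. Its argument "commands" is a list of rows, each a list of 7 numbers: the shift along the world's x, y, z in cm, then the turn, a rotation vector about the world's x, y, z in rad, then the finger opening in cm, from 0 to 8.7. A call has 1 to 20 rows; each row shifts and turns the commanded pose from where the row before left it; what a row does not reach is not made up. A row lasts 1/8 s, in which the tool goes at most 62.5 mm and 10.7 degrees, less where a joint would pass 70% of its speed; a pose out of reach is approached as far as the arm can. A call is refused whole if a number of a shift passes 6.25 or a number of a turn 0.188, either way. A call with a gripper value outside its range is refused whole. The fingers move at their own pace and stop on an object; "grip_force" is the grip in N (left out, the last holds). Time passes only in rows, so rows that do not move let the fingers close. It gives the time, the measured TCP pose, the force and the opening at its end, in the units of the state.
- r.read_state(): the state, without advancing time (a new reading comes with each control period).
- r.camera(name): name is "side" or "top"; returns a dict with "img" (420x560x3 uint8, red, green, blue), "K" (3x3 intrinsics, pixels), "camera_from_world" (4x4, takes a point from world to camera coordinates). Camera axes: x right, y down, z forward; pixel columns grow to the right and rows downward; lengths in m; the calibration is good to about 2 mm. A picture is of the moment at which its call begins. There is no depth.
- r.close_job(): hands the job in, once; it reports no verdict.
The state is a dict: "time": time; "joint_positions": joint angles; "joint_vel": joint speeds; "joint_torque": joint torques, N m; "ee_pos": TCP position; "eef_rot": TCP orientation; "ft_force": force on the tool from outside, world axes, zero at the start; "torque": the same for the moment, N m; "width": finger opening in m.
Only numpy, scipy, OpenCV 4.12 (cv2) and the standard library are available. Lean on these libraries where they do the work, as an engineer would, in place of code of your own. Each camera call takes 0.05 s, during which the arm holds its last target. There are 200 camera calls.

## Working session

There is one attempt and no reset: what is moved stays moved. The work goes in short steps, Python scripts to look and compute and a tool call to move; the robot and the scene stay as the last step left them, time stands still between calls to the robot, and variables do not carry over. Pictures are saved under pics/ and viewed, about 12 in all and at most 16, crops included, and the job is handed in when it is done.

Besides the shell and the picture viewer there is one more tool, called by a JSON object that holds its "fn" and its "kwargs", one argument or row to a line. play_rows: Moves the arm, as the interface text tells. Its arguments: {"type":"object","properties":{"commands":{"type":"array","items":{"type":"array","items":{"type":"number"}}},"grip_force":{"type":"number"}},"required":["commands"]}

```bash
mkdir -p pics; ls
python3 - <<'E'
from bench import r
import cv2,numpy as np
for n in("top","side"):
    c=r.camera(n); cv2.imwrite(f"pics/{n}0.png",c["img"][:,:,::-1]); print(n,c["K"].tolist(),np.round(c["camera_from_world"],4).tolist())
print(r.read_state())
E
```

```text
pics
top [[460.3150322581424, 0.0, 279.96368803664427], [0.0, 460.3150322581424, 213.35293918789432], [0.0, 0.0, 1.0]] [[0.095, -0.9955, 0.0065, -0.0872], [-0.9729, -0.0942, -0.2113, 0.463], [0.211, 0.0137, -0.9774, 1.1046], [0.0, 0.0, 0.0, 1.0]]
side [[385.58065939289725, 0.0, 275.67658581458045], [0.0, 385.58065939289725, 209.4190263661469], [0.0, 0.0, 1.0]] [[0.8912, -0.4535, 0.0024, -0.4184], [-0.2345, -0.4653, -0.8535, 0.149], [0.3882, 0.7601, -0.521, 0.882], [0.0, 0.0, 0.0, 1.0]]
{'time': 0.1, 'joint_positions': array([-1.17061941,  0.33277945, -0.06472555,  1.46085442,  0.02157982,
        1.34992356, -0.08848938]), 'joint_vel': array([ 0.00093791, -0.00104842, -0.00057035, -0.00138545,  0.00037171,
        0.00024282,  0.00081454]), 'joint_torque': array([ 3.90008290e-04, -6.24543428e+01,  2.38601980e-02, -3.90719926e+01,
       -6.15528412e-02,  3.64795548e-02,  5.31575756e-05]), 'ee_pos': array([0.25627211, 0.5696547 , 0.22185321]), 'eef_rot': array([ 8.39716839e-01,  5.43024149e-01, -5.24751651e-04,  3.57828310e-04]), 'ft_force': array([-0.06471509, -0.15715235, -0.04843814]), 'torque': array([ 0.00987118, -0.0362394 ,  0.00810492]), 'width': 0.08756886840047491}
```

View pics/top0.png

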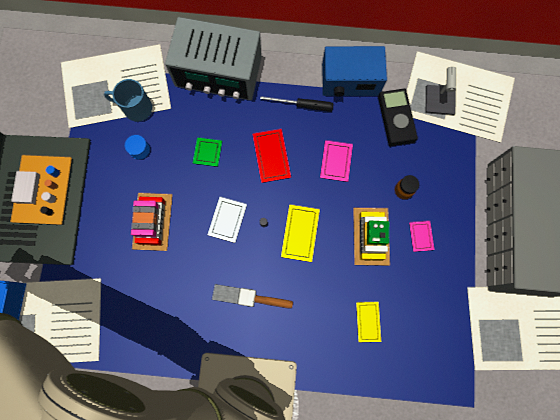

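View pics/side0.png

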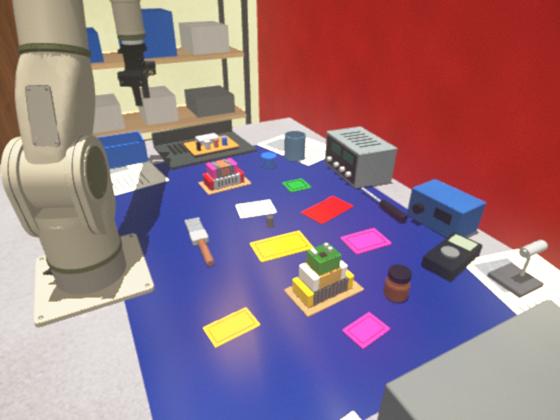

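```bash
cat > h.py <<'E'
from bench import r
import cv2,numpy as np
def snap(n): 
    c=r.camera(n); return c["img"],c["K"],c["camera_from_world"]
def ray(px,z,K,T):
    px=np.atleast_2d(np.asarray(px,float)); d=np.c_[px,np.ones(len(px))]@np.linalg.inv(K).T@T[:3,:3]
    C=-T[:3,:3].T@T[:3,3]; return (C+d*((z-C[2])/d[:,2])[:,None])[:,:2]
def proj(P,K,T):
    q=np.asarray(P)@T[:3,:3].T+T[:3,3]; q=q@K.T; return q[:,:2]/q[:,2:]
def rect(P):
    (x,y),(w,h),a=cv2.minAreaRect((P*1000).astype(np.float32))
    if w<h: w,h,a=h,w,a+90
    return np.round([x,y,w,h,(a+90)%180-90],1)   # mm, long-axis angle deg from world x
def mask(img,lo,hi):
    return cv2.inRange(cv2.cvtColor(img,cv2.COLOR_RGB2HSV),lo,hi)
COL=dict(red=((0,150,120),(6,255,255)),yellow=((25,150,120),(33,255,255)),pink=((145,80,120),(172,255,255)),green=((50,120,60),(75,255,255)),white=((0,0,190),(180,60,255)))
E
python3 - <<'E'
from h import *
for n in("top","side"):
    img,K,T=snap(n); print(n,np.round(-T[:3,:3].T@T[:3,3],3))
    for c,(lo,hi) in COL.items():
        for k in cv2.findContours(mask(img,lo,hi),cv2.RETR_EXTERNAL,cv2.CHAIN_APPROX_NONE)[0]:
            if cv2.contourArea(k)<150: continue
            print(c,k.reshape(-1,2).mean(0).round(),rect(ray(k.reshape(-1,2),.005,K,T)))
    if n=="top":
        a=img[185:255,120:185];b=img[200:270,345:400]
    else: a=img[150:205,185:265];b=img[235:315,275:370]
    f=lambda q:cv2.resize(q,(390,290),interpolation=cv2.INTER_CUBIC)
    row=np.hstack([f(a),f(b)]); out=row if n=="top" else np.vstack([out,row])
cv2.imwrite("pics/crop.png",out[:,:,::-1])
E
```

```text
top [ 0.226 -0.058  1.178]
red [271. 155.] [636.2  -3.5 137.9  77.6  16.1]
yellow [368. 322.] [ 226.8 -285.9   95.5   55.     6.8]
yellow [300. 233.] [433.8 -98.4 139.3  79.8  -3.9]
pink [421. 236.] [ 455.2 -411.4   76.5   55.     9.9]
pink [336. 161.] [ 638.1 -177.8  106.8   76.1   -3. ]
green [378. 232.] [ 455.4 -299.2   58.2   51.6    2.6]
green [207. 152.] [629.3 168.9  73.3  67.5  -1.9]
white [278. 375.] [ 76.6 -60.9 100.2  70.1  89.3]
white [ 66. 331.] [132.3 471.3 240.9 105.8  71.5]
white [246. 297.] [257.5  21.7  38.9  36.4  -3.9]
white [530. 332.] [ 247.5 -654.5  229.8  197.6  -84.6]
white [227. 219.] [450.5  94.3 105.4  75.  -10.4]
white [ 24. 186.] [486.9 637.1  81.2  48.6   2.7]
white [453.  95.] [ 859.  -500.1  281.7  199.9   78.6]
white [118.  89.] [797.9 447.5 280.4 199.6 -72.8]
side [ 0.065 -0.791  0.588]
red [322. 211.] [626.5  -9.3 117.8  72.5  15.1]
red [433. 108.] [ 4913.8  5806.8 13217.1  6720.6    30.9]
yellow [231. 327.] [ 225.7 -288.6   94.9   53.     6.6]
yellow [280. 246.] [ 432.4 -101.5  138.2   80.4   -3.5]
pink [366. 330.] [ 454.  -412.6   81.    56.4   1
[... 566 characters left out ...]
126. 178.] [149.9 463.5 224.1 111.1  83.2]
white [ 56. 165.] [-83.4 724.4 383.3 218.7  83.5]
white [ 59. 297.] [ -57.3  327.8 1476.4  294.9  -85.6]
white [361. 140.] [1066.   404.3  267.8  169.    83.8]
white [115.  88.] [ 262.9 1772.4 1111.5  199.9   85.9]
white [186.  78.] [ 718.8 1802.8 1207.7  483.2   70.7]
white [237.  81.] [1013.7 1675.5 1380.2  119.4   67.9]
white [ 41. 103.] [ -89.  2037.7 2469.1  378.5  -89.8]
white [39. 24.] [-213.5 7759.  7514.1  171.9  -89. ]
white [269. 100.] [ 2635.4  5050.7 10267.6   388.7    67.4]
white [233.  23.] [2890.4 6324.3 7777.1  401.1   69.6]
white [181.  14.] [2215.  6852.  7913.4 1889.6   78.1]
white [102.  23.] [ 784.3 7301.6 8408.1  595.7   86.3]
```

View pics/crop.png

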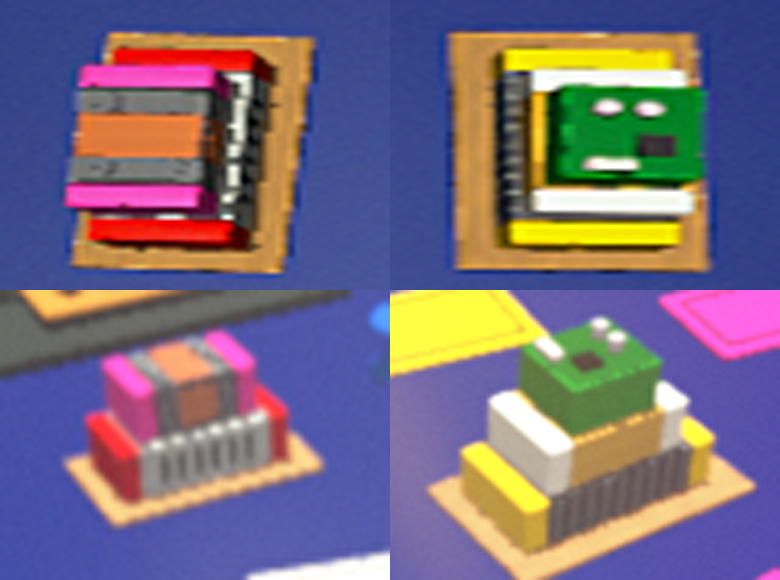

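Run:
```python
from h import *
img,K,T=snap("top"); hsv=cv2.cvtColor(img,cv2.COLOR_RGB2HSV)
for nm,c,z,(x0,x1,y0,y1) in [("board","green",.107,(345,400,200,270)),("tuner","white",.073,(345,400,200,270)),("amp","yellow",.039,(345,400,200,270)),("trafo","pink",.073,(120,185,185,255)),("psu","red",.039,(120,185,185,255))]:
    lo,hi=COL[c]; 
    if c=="green": lo=(45,100,30)
    if c in("pink","red"): lo=(lo[0],80,60)
    if c=="yellow":lo=(20,120,60)
    if c=="white":lo=(0,0,100)
    m=np.zeros(img.shape[:2],np.uint8); m[y0:y1,x0:x1]=mask(img,lo,hi)[y0:y1,x0:x1]
    V=hsv[...,2][m>0]; print(nm,np.histogram(V,8))
    for f in (0.6,.75):
        mm=(m>0)&(hsv[...,2]>f*np.percentile(V,90)); ys,xs=np.nonzero(mm)
        print(f,mm.sum(),rect(ray(np.c_[xs,ys],z,K,T)))
    for k in cv2.findContours(mm.astype(np.uint8),cv2.RETR_EXTERNAL,cv2.CHAIN_APPROX_NONE)[0]:
        if len(k)>10: print("  ",rect(ray(k.reshape(-1,2),z,K,T)))
s=lambda y0,x0:cv2.resize(img[y0:y0+60,x0:x0+40],(400,600),interpolation=cv2.INTER_CUBIC)
cv2.imwrite("pics/c2.png",np.hstack([s(192,132),s(205,353)])[:,:,::-1])
```

```text
board (array([ 47,  18,  16,  15,  36, 252,  33,  13]), array([ 32.  ,  49.75,  67.5 ,  85.25, 103.  , 120.75, 138.5 , 156.25,
       174.  ]))
0.6 353 [ 435.4 -279.5   52.9   45.1    3.1]
0.75 330 [ 435.8 -279.4   52.1   45.1    3.1]
   [ 435.8 -279.4   52.1   45.1    3.1]
tuner (array([ 33,  17,  11,   8,  11,  12,  20, 199]), array([101.  , 120.25, 139.5 , 158.75, 178.  , 197.25, 216.5 , 235.75,
       255.  ]))
0.6 251 [ 436.2 -282.    84.3   58.4    4.6]
0.75 237 [ 436.8 -280.4   83.9   53.3    3.2]
   [ 401.  -282.4   53.3   12.2  -86.8]
   [ 423.3 -281.2   14.7    4.9  -84.5]
   [ 472.7 -277.4   51.9   10.   -84.5]
amp (array([ 48,  26,  20,   7,  14,  16,  38, 235]), array([ 60.   ,  84.375, 108.75 , 133.125, 157.5  , 181.875, 206.25 ,
       230.625, 255.   ]))
0.6 305 [ 438.2 -282.8  124.4   63.4    4.7]
0.75 281 [ 439.6 -282.6  117.8   63.3    4.7]
   [ 387.3 -284.    57.7   12.5  -84.5]
   [ 449.8 -260.6   41.     2.5    3.2]
   [ 492.5 -276.    58.8   10.4  -84.5]
trafo (array([ 49,  22,  19,   4,   9,   4,   5, 210]), array([ 60.   ,  84.375, 108.75 , 133.125, 157.5  , 181.875, 206.25 ,
       230.625, 255.   ]))
0.6 228 [423.2 289.7  85.   54.6   5.3]
0.75 216 [422.6 290.7  85.5  53.1   3.7]
   [385.7 287.7  51.5   9.9 -84.5]
   [459.2 293.1  53.5  12.7 -84.5]
psu (array([ 28,   6,   5,   7,   8,   7,  14, 173]), array([ 60.   ,  84.375, 108.75 , 133.125, 157.5  , 181.875, 206.25 ,
       230.625, 255.   ]))
0.6 203 [424.  291.5 115.7  69.1   5.5]
0.75 190 [424.4 286.9 116.4  58.5   4.8]
   [371.6 284.   55.4  10.1 -84.5]
   [476.8 291.3  58.5  10.5 -84.5]
```

View pics/c2.png

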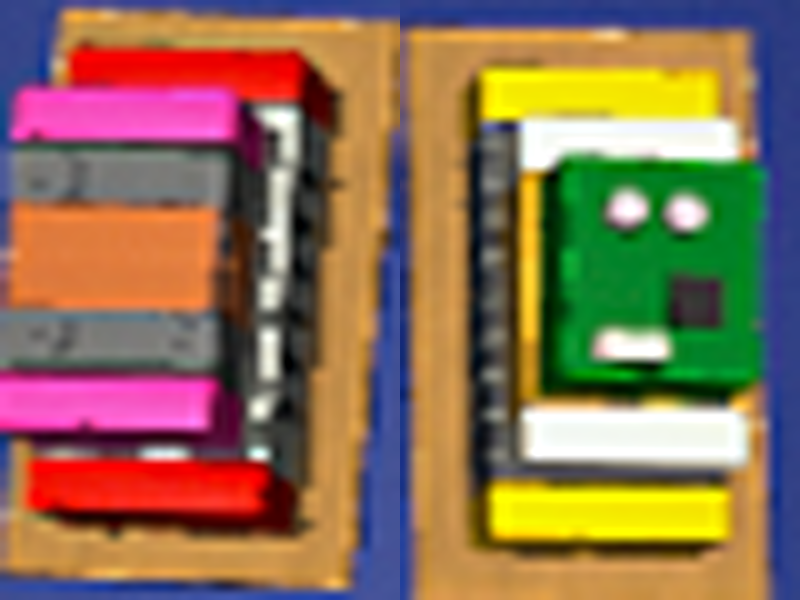

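{"fn": "play_rows", "kwargs": {
  "commands": [
    [2.1,-3.5,-1,0,0,0.062,8.7],
    [2.1,-3.5,-1,0,0,0.062,8.7],
    [2.1,-3.5,-1,0,0,0.062,8.7],
    [2.1,-3.5,-1,0,0,0.062,8.7],
    [2.1,-3.5,-1,0,0,0.062,8.7],
    [2.1,-3.5,-1,0,0,0.062,8.7],
    [2.1,-3.5,-1,0,0,0.062,8.7],
    [2.1,-3.5,-1,0,0,0.062,8.7],
    [0,0,0,0,0,0,8.7],
    [0,0,0,0,0,0,8.7]
  ],
  "grip_force": 25
}}

```text
time: 1.5
ee_pos: [0.4242, 0.2906, 0.1427]
eef_rot: [0.681, 0.732, 0.0, -0.0]
ft_force: [-0.5, -0.1, 0.2]
width: 0.0865
```

{"fn": "play_rows", "kwargs": {
  "commands": [
    [0,0,-3,0,0,0,8.7],
    [0,0,-3,0,0,0,8.7],
    [0,0,-2,0,0,0,8.7],
    [0,0,-1.8,0,0,0,8.7],
    [0,0,0,0,0,0,8.7],
    [0,0,0,0,0,0,8.7],
    [0,0,0,0,0,0,5],
    [0,0,0,0,0,0,5],
    [0,0,0,0,0,0,5],
    [0,0,0,0,0,0,5],
    [0,0,0,0,0,0,5]
  ],
  "grip_force": 40
}}

```text
time: 2.88
ee_pos: [0.4245, 0.2902, 0.0447]
eef_rot: [0.681, 0.733, 0.0, -0.0]
ft_force: [0.2, 0.4, 1.9]
width: 0.0537
```

{"fn": "play_rows", "kwargs": {
  "commands": [
    [0,0,1,0,0,0,5],
    [0,0,2,0,0,0,5],
    [0,0,3,0,0,0,5],
    [0,0,3,0,0,0,5],
    [0.9,-2,0,0,0,0,5],
    [1.8,-3.9,0,0,0,-0.0125,5],
    [1.8,-3.9,0,0,0,-0.0125,5],
    [1.8,-3.9,0,0,0,-0.0125,5],
    [1.8,-3.9,0,0,0,-0.0125,5],
    [1.8,-3.9,0,0,0,-0.0125,5],
    [1.8,-3.9,0,0,0,-0.0125,5],
    [1.8,-3.9,0,0,0,-0.0125,5],
    [1.8,-3.9,0,0,0,-0.0125,5],
    [1.8,-3.9,0,0,0,-0.0125,5],
    [1.8,-3.9,0,0,0,-0.0125,5],
    [1.8,-3.9,0,0,0,0,5],
    [0.8,-1.9,0,0,0,0,5],
    [0,0,0,0,0,0,5],
    [0,0,0,0,0,0,5]
  ]
}}

```text
time: 5.25
ee_pos: [0.6392, -0.177, 0.1345]
eef_rot: [0.725, 0.689, 0.0, -0.001]
ft_force: [0.6, 0.5, -2.8]
width: 0.0536
```

Run:
```python
from h import *
s=r.read_state(); print(s["ee_pos"],s["joint_positions"].round(2),s["ft_force"])
img,K,T=snap("side"); cv2.imwrite("pics/s1.png",img[:,:,::-1])
```

```text
[ 0.6392107  -0.17697097  0.13450633] [-0.09  0.49  0.4   1.48 -0.2   1.21  1.86] [ 0.57265691  0.52560925 -2.83169328]
```

View pics/s1.png

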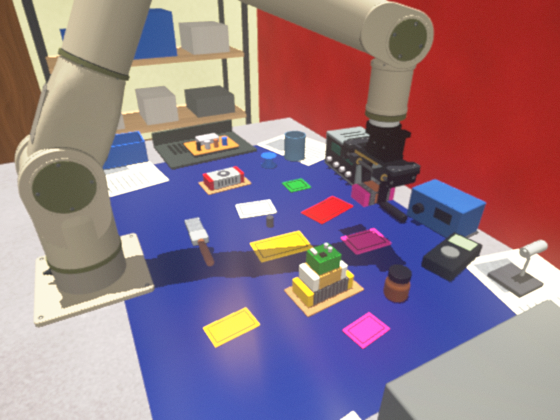

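{"fn": "play_rows", "kwargs": {
  "commands": [
    [0,-0.1,-2,0,0,0,5],
    [0,0,-3,0,0,0,5],
    [0,0,-3,0,0,0,5],
    [0,0,-2.5,0,0,0,5],
    [0,0,-1,0,0,0,5],
    [0,0,-0.4,0,0,0,5],
    [0,0,-0.2,0,0,0,5],
    [0,0,-0.2,0,0,0,5],
    [0,0,0,0,0,0,5],
    [0,0,0,0,0,0,5]
  ]
}}

```text
time: 6.55
ee_pos: [0.6396, -0.179, 0.0119]
eef_rot: [0.725, 0.689, 0.0, 0.0]
ft_force: [-0.6, 0.1, -2.8]
width: 0.0537
```

Still ~1 mm clear; lower slightly, release, rise.

{"fn": "play_rows", "kwargs": {
  "commands": [
    [0,0,-0.1,0,0,0,5],
    [0,0,-0.05,0,0,0,5],
    [0,0,0,0,0,0,6.2],
    [0,0,0,0,0,0,7.5],
    [0,0,0,0,0,0,8.7],
    [0,0,0,0,0,0,8.7],
    [0,0,2,0,0,0,8.7],
    [0,0,4,0,0,0,8.7],
    [0,0,4,0,0,0,8.7],
    [-1,2.5,3,0,0,0,8.7],
    [-2,4.5,0,0,0,0.026,8.7],
    [-2,4.5,0,0,0,0.026,8.7],
    [-2,4.5,0,0,0,0.026,8.7],
    [-2,4.5,0,0,0,0.026,8.7],
    [-2,4.5,0,0,0,0.026,8.7],
    [-2,4.5,0,0,0,0,8.7],
    [-2,4.5,0,0,0,0,8.7],
    [-2,4.5,0,0,0,0,8.7],
    [-2,4.5,0,0,0,0,8.7],
    [-2,4.5,0,0,0,0,8.7]
  ]
}}

```text
time: 9.05
ee_pos: [0.4292, 0.2973, 0.1418]
eef_rot: [0.679, 0.734, 0.001, 0.0]
ft_force: [1.0, -0.6, 0.9]
width: 0.0868
```

Run:
```python
from h import *
s=r.read_state(); print(s["ee_pos"],s["eef_rot"],s["time"])
img,K,T=snap("top"); cv2.imwrite("pics/t1.png",img[:,:,::-1])
hsv=cv2.cvtColor(img,cv2.COLOR_RGB2HSV)
q=img[125:200,300:375]; cv2.imwrite("pics/t1.png",cv2.resize(q,(450,450),interpolation=cv2.INTER_CUBIC)[:,:,::-1])
# psu
m=np.zeros(img.shape[:2],np.uint8); m[185:255,120:185]=mask(img,(0,150,160),(6,255,255))[185:255,120:185]
ys,xs=np.nonzero(m); print("psu",rect(ray(np.c_[xs,ys],.039,K,T)))
```

```text
[0.42918677 0.29732182 0.14178214] [6.79169216e-01 7.33980938e-01 1.05283354e-03 2.25671130e-04] 9.05
psu [370.7 293.9  35.5  10.1 -84.5]
```

View pics/t1.png

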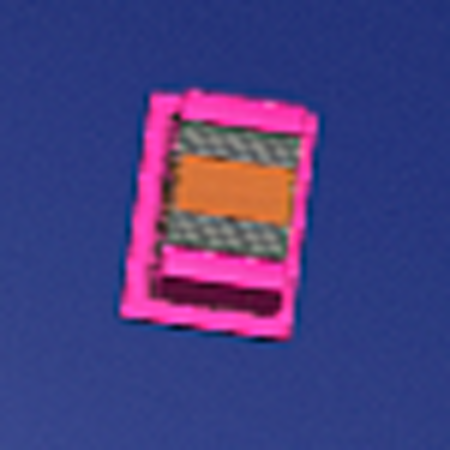

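{"fn": "play_rows", "kwargs": {
  "commands": [
    [-0.5,-0.9,-3,0,0,0,8.7],
    [0,0,-3,0,0,0,8.7],
    [0,0,-3,0,0,0,8.7],
    [0,0,-2.5,0,0,0,8.7],
    [0,0,-1.5,0,0,0,8.7],
    [0,0,0,0,0,0,8.7],
    [0,0,0,0,0,0,8.7],
    [0,0,0,0,0,0,5.6],
    [0,0,0,0,0,0,5.6],
    [0,0,0,0,0,0,5.6],
    [0,0,0,0,0,0,5.6],
    [0,0,0,0,0,0,5.6]
  ]
}}

```text
time: 10.6
ee_pos: [0.4245, 0.2874, 0.0103]
eef_rot: [0.679, 0.734, 0.0, -0.0]
ft_force: [-0.9, 0.8, 1.1]
width: 0.06
```

{"fn": "play_rows", "kwargs": {
  "commands": [
    [0,0,1,0,0,0,5.6],
    [0,0,2,0,0,0,5.6],
    [0,0,3,0,0,0,5.6],
    [0,0,3,0,0,0,5.6],
    [1.2,-1.5,0,0,0,0.02,5.6],
    [2,-2.8,0,0,0,0.02,5.6],
    [2,-2.8,0,0,0,0.02,5.6],
    [2,-2.8,0,0,0,0.02,5.6],
    [2,-2.8,0,0,0,0.02,5.6],
    [2,-2.8,0,0,0,0.02,5.6],
    [2,-2.8,0,0,0,0.02,5.6],
    [2,-2.8,0,0,0,0.02,5.6],
    [2,-2.8,0,0,0,0.02,5.6],
    [2,-2.8,0,0,0,0.02,5.6],
    [2,-2.4,0,0,0,0,5.6],
    [0,0,0,0,0,0,5.6],
    [0,0,0,0,0,0,5.6]
  ]
}}

```text
time: 12.72
ee_pos: [0.6357, -0.0035, 0.0997]
eef_rot: [0.602, 0.798, -0.0, -0.001]
ft_force: [-0.5, 0.2, -4.2]
width: 0.0599
```

{"fn": "play_rows", "kwargs": {
  "commands": [
    [0,0,-2,0,0,0,5.6],
    [0,0,-3,0,0,0,5.6],
    [0,0,-2,0,0,0,5.6],
    [0,0,-1,0,0,0,5.6],
    [0,0,-0.4,0,0,0,5.6],
    [0,0,-0.3,0,0,0,5.6],
    [0,0,-0.15,0,0,0,5.6],
    [0,0,-0.1,0,0,0,5.6],
    [0,0,0,0,0,0,5.6],
    [0,0,0,0,0,0,6.5],
    [0,0,0,0,0,0,7.5],
    [0,0,0,0,0,0,8.7],
    [0,0,0,0,0,0,8.7],
    [0,0,2,0,0,0,8.7],
    [0,0,4,0,0,0,8.7],
    [0,0,4,0,0,0,8.7],
    [0,0,4,0,0,0,8.7],
    [0,0,4,0,0,0,8.7]
  ]
}}

```text
time: 14.98
ee_pos: [0.6364, -0.0041, 0.1937]
eef_rot: [0.602, 0.798, 0.001, 0.001]
ft_force: [0.8, 0.4, -0.4]
width: 0.0875
```

{"fn": "play_rows", "kwargs": {
  "commands": [
    [-1,-1.4,0,0,0,-0.022,8.7],
    [-2,-2.8,0,0,0,-0.022,8.7],
    [-2,-2.8,0,0,0,-0.022,8.7],
    [-2,-2.8,0,0,0,-0.022,8.7],
    [-2,-2.8,0,0,0,-0.022,8.7],
    [-2,-2.8,0,0,0,-0.022,8.7],
    [-2,-2.8,0,0,0,-0.022,8.7],
    [-2,-2.8,0,0,0,-0.022,8.7],
    [-2,-2.8,0,0,0,-0.022,8.7],
    [-2,-2.8,0,0,0,-0.022,8.7],
    [-1,-1,0,0,0,0,8.7],
    [0,0,0,0,0,0,8.7],
    [0,0,0,0,0,0,8.7]
  ]
}}

```text
time: 16.6
ee_pos: [0.4373, -0.2789, 0.1905]
eef_rot: [0.686, 0.728, 0.0, -0.0]
ft_force: [0.7, 0.1, -1.0]
width: 0.087
```

Run:
```python
from h import *
s=r.read_state(); print(s["ee_pos"],s["eef_rot"].round(3),s["joint_positions"].round(2))
a,K,T=snap("top"); b,K,T=snap("side")
f=lambda q:cv2.resize(q,(400,400),interpolation=cv2.INTER_CUBIC)
cv2.imwrite("pics/t2.png",np.hstack([f(a[100:300,230:430]),f(b[170:340,220:390])])[:,:,::-1])
```

```text
[ 0.43725836 -0.27885888  0.19050699] [ 0.686  0.728  0.    -0.   ] [ 0.01  0.12  0.5   1.81 -0.06  1.23  2.17]
```

View pics/t2.png

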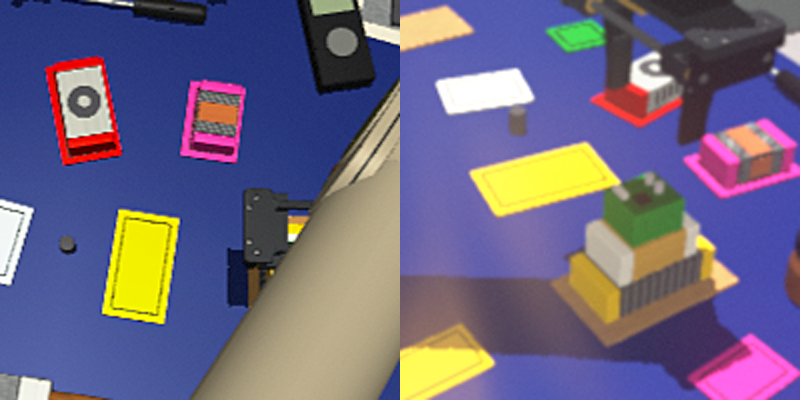

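{"fn": "play_rows", "kwargs": {
  "commands": [
    [-0.1,-0.1,-3,0,0,0,8.7],
    [0,0,-3,0,0,0,8.7],
    [0,0,-2.5,0,0,0,8.7],
    [0,0,-1.7,0,0,0,8.7],
    [0,0,-1,0,0,0,8.7],
    [0,0,0,0,0,0,8.7],
    [0,0,0,0,0,0,8.7],
    [0,0,0,0,0,0,4.4],
    [0,0,0,0,0,0,4.4],
    [0,0,0,0,0,0,4.4],
    [0,0,0,0,0,0,4.4],
    [0,0,0,0,0,0,4.4],
    [0,0,0,0,0,0,4.4]
  ],
  "grip_force": 25
}}

```text
time: 18.32
ee_pos: [0.4354, -0.2808, 0.0786]
eef_rot: [0.686, 0.727, 0.0, -0.0]
ft_force: [-1.4, 0.8, 0.9]
width: 0.048
```

{"fn": "play_rows", "kwargs": {
  "commands": [
    [0,0,1,0,0,0,4.4],
    [0,0,2,0,0,0,4.4],
    [0,0,3,0,0,0,4.4],
    [0.9,2,0,0,0,0,4.4],
    [1.75,4.1,0,0,0,-0.0097,4.4],
    [1.75,4.1,0,0,0,-0.0097,4.4],
    [1.75,4.1,0,0,0,-0.0097,4.4],
    [1.75,4.1,0,0,0,-0.0097,4.4],
    [1.75,4.1,0,0,0,-0.0097,4.4],
    [1.75,4.1,0,0,0,-0.0097,4.4],
    [1.75,4.1,0,0,0,-0.0097,4.4],
    [1.75,4.1,0,0,0,-0.0097,4.4],
    [1.75,4.1,0,0,0,-0.0097,4.4],
    [1.75,4.1,0,0,0,-0.0097,4.4],
    [0.9,1.9,0,0,0,0,4.4],
    [0,0,0,0,0,0,4.4],
    [0,0,0,0,0,0,4.4]
  ]
}}

```text
time: 20.45
ee_pos: [0.6284, 0.1665, 0.1388]
eef_rot: [0.721, 0.693, -0.0, 0.0]
ft_force: [-0.7, 0.2, -1.8]
width: 0.048
```

{"fn": "play_rows", "kwargs": {
  "commands": [
    [0.05,0.2,-2,0,0,0,4.4],
    [0,0,-3,0,0,0,4.4],
    [0,0,-3,0,0,0,4.4],
    [0,0,-2.5,0,0,0,4.4],
    [0,0,-1.2,0,0,0,4.4],
    [0,0,-0.4,0,0,0,4.4],
    [0,0,-0.3,0,0,0,4.4],
    [0,0,-0.3,0,0,0,4.4],
    [0,0,-0.1,0,0,0,4.4],
    [0,0,0,0,0,0,4.4],
    [0,0,0,0,0,0,4.4]
  ]
}}

```text
time: 21.82
ee_pos: [0.6291, 0.17, 0.0108]
eef_rot: [0.721, 0.693, 0.0, 0.0]
ft_force: [-1.2, -0.2, -0.7]
width: 0.0481
```

{"fn": "play_rows", "kwargs": {
  "commands": [
    [0,0,0,0,0,0,5.5],
    [0,0,0,0,0,0,7],
    [0,0,0,0,0,0,8.7],
    [0,0,2,0,0,0,8.7],
    [0,0,4,0,0,0,8.7],
    [0,0,4,0,0,0,8.7],
    [0,0,4,0,0,0,8.7],
    [-0.9,-2,0,0,0,0.0106,8.7],
    [-1.75,-4.1,0,0,0,0.0106,8.7],
    [-1.75,-4.1,0,0,0,0.0106,8.7],
    [-1.75,-4.1,0,0,0,0.0106,8.7],
    [-1.75,-4.1,0,0,0,0.0106,8.7],
    [-1.75,-4.1,0,0,0,0.0106,8.7],
    [-1.75,-4.1,0,0,0,0.0106,8.7],
    [-1.75,-4.1,0,0,0,0.0106,8.7],
    [-1.75,-4.1,0,0,0,0.0106,8.7],
    [-1.75,-4.1,0,0,0,0.0106,8.7],
    [-1.75,-4.1,0,0,0,0,8.7],
    [-0.9,-2,0,0,0,0,8.7],
    [0,0,0,0,0,0,8.7]
  ]
}}

```text
time: 24.32
ee_pos: [0.4353, -0.2817, 0.1519]
eef_rot: [0.684, 0.729, 0.0, 0.001]
ft_force: [0.9, -0.0, -0.1]
width: 0.0873
```

Run:
```python
from h import *
s=r.read_state(); print(s["ee_pos"],s["eef_rot"].round(3),s["time"])
b,K,T=snap("side")
f=lambda q:cv2.resize(q,(600,500),interpolation=cv2.INTER_CUBIC)
cv2.imwrite("pics/s2.png",f(b[140:340,200:440])[:,:,::-1])
```

```text
[ 0.4352948  -0.28171916  0.1519087 ] [0.684 0.729 0.    0.001] 24.325
```

View pics/s2.png

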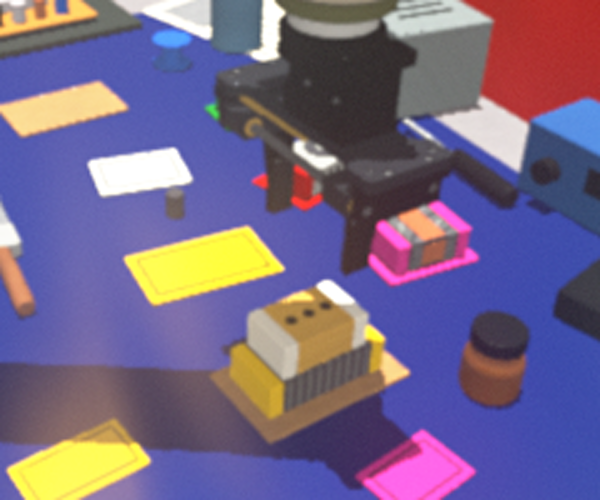

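{"fn": "play_rows", "kwargs": {
  "commands": [
    [0.15,0.1,-3,0,0,0,8.7],
    [0,0,-3,0,0,0,8.7],
    [0,0,-2.5,0,0,0,8.7],
    [0,0,-1.6,0,0,0,8.7],
    [0,0,-0.7,0,0,0,8.7],
    [0,0,0,0,0,0,8.7],
    [0,0,0,0,0,0,8.7],
    [0,0,0,0,0,0,5],
    [0,0,0,0,0,0,5],
    [0,0,0,0,0,0,5],
    [0,0,0,0,0,0,5],
    [0,0,0,0,0,0,5]
  ],
  "grip_force": 40
}}

```text
time: 25.88
ee_pos: [0.4374, -0.279, 0.0426]
eef_rot: [0.683, 0.73, 0.0, -0.0]
ft_force: [0.6, 0.1, 1.0]
width: 0.0538
```

{"fn": "play_rows", "kwargs": {
  "commands": [
    [0,0,1,0,0,0,5],
    [0,0,2,0,0,0,5],
    [0,0,3,0,0,0,5],
    [0,2,0,0,0,-0.0246,5],
    [0.15,3.7,0,0,0,-0.0246,5],
    [0.15,3.7,0,0,0,-0.0246,5],
    [0.15,3.7,0,0,0,-0.0246,5],
    [0.15,3.7,0,0,0,-0.0246,5],
    [0.15,3.7,0,0,0,-0.0246,5],
    [0.15,3.7,0,0,0,-0.0246,5],
    [0.15,3.7,0,0,0,-0.0246,5],
    [0.15,3.7,0,0,0,-0.0246,5],
    [0.1,3.7,0,0,0,-0.0246,5],
    [0,2,0,0,0,0,5],
    [0,0,0,0,0,0,5],
    [0,0,0,0,0,0,5]
  ]
}}

```text
time: 27.88
ee_pos: [0.4504, 0.093, 0.1027]
eef_rot: [0.768, 0.641, -0.0, 0.0]
ft_force: [0.6, 0.2, -2.0]
width: 0.0535
```

{"fn": "play_rows", "kwargs": {
  "commands": [
    [0,0.1,-2,0,0,0,5],
    [0,0,-3,0,0,0,5],
    [0,0,-2.3,0,0,0,5],
    [0,0,-1,0,0,0,5],
    [0,0,-0.4,0,0,0,5],
    [0,0,-0.3,0,0,0,5],
    [0,0,-0.3,0,0,0,5],
    [0,0,-0.1,0,0,0,5],
    [0,0,0,0,0,0,5],
    [0,0,0,0,0,0,5]
  ]
}}

```text
time: 29.12
ee_pos: [0.4505, 0.095, 0.0087]
eef_rot: [0.767, 0.641, 0.0, -0.0]
ft_force: [-0.3, 0.5, -2.4]
width: 0.0538
```

{"fn": "play_rows", "kwargs": {
  "commands": [
    [0,0,-0.03,0,0,0,5],
    [0,0,0,0,0,0,6.2],
    [0,0,0,0,0,0,7.5],
    [0,0,0,0,0,0,8.7],
    [0,0,2,0,0,0,8.7],
    [0,0,4,0,0,0,8.7],
    [0,0,4,0,0,0,8.7],
    [0,-2,0,0,0,0.026,8.7],
    [-0.1,-3.7,0,0,0,0.026,8.7],
    [-0.1,-3.7,0,0,0,0.026,8.7],
    [-0.1,-3.7,0,0,0,0.026,8.7],
    [-0.1,-3.7,0,0,0,0.026,8.7],
    [-0.1,-3.7,0,0,0,0.026,8.7],
    [-0.1,-3.7,0,0,0,0.026,8.7],
    [-0.1,-3.7,0,0,0,0.026,8.7],
    [-0.1,-3.7,0,0,0,0.026,8.7],
    [-0.1,-3.7,0,0,0,0.026,8.7],
    [-0.1,-2.2,0,0,0,0,8.7],
    [0,0,0,0,0,0,8.7]
  ]
}}

```text
time: 31.5
ee_pos: [0.4398, -0.2816, 0.1082]
eef_rot: [0.679, 0.734, -0.0, 0.0]
ft_force: [0.1, 0.3, 0.4]
width: 0.0872
```

Yaw 94.5°, on position. Descend and grip the amplifier.

{"fn": "play_rows", "kwargs": {
  "commands": [
    [0,0.05,-3,0,0,0,8.7],
    [0,0,-3,0,0,0,8.7],
    [0,0,-2.4,0,0,0,8.7],
    [0,0,-1.3,0,0,0,8.7],
    [0,0,0,0,0,0,8.7],
    [0,0,0,0,0,0,8.7],
    [0,0,0,0,0,0,5.6],
    [0,0,0,0,0,0,5.6],
    [0,0,0,0,0,0,5.6],
    [0,0,0,0,0,0,5.6],
    [0,0,0,0,0,0,5.6],
    [0,0,1,0,0,0,5.6],
    [0,0,2,0,0,0,5.6],
    [0,0,3,0,0,0,5.6],
    [0,0,0,0,0,0,5.6]
  ]
}}

```text
time: 33.38
ee_pos: [0.4416, -0.2802, 0.0731]
eef_rot: [0.678, 0.735, 0.001, 0.002]
ft_force: [-0.5, 0.5, -4.3]
width: 0.0597
```

{"fn": "play_rows", "kwargs": {
  "commands": [
    [-0.1,1.6,1,0,0,-0.021,5.6],
    [-0.1,3,0,0,0,-0.021,5.6],
    [-0.1,3,0,0,0,-0.021,5.6],
    [-0.1,3,0,0,0,-0.021,5.6],
    [-0.1,3,0,0,0,-0.021,5.6],
    [-0.1,3,0,0,0,-0.021,5.6],
    [0,1.6,0,0,0,-0.021,5.6],
    [0,0,0,0,0,0,5.6],
    [0,0,0,0,0,0,5.6]
  ]
}}

```text
time: 34.5
ee_pos: [0.434, -0.0982, 0.0807]
eef_rot: [0.73, 0.683, -0.0, -0.0]
ft_force: [1.0, 0.5, -4.6]
width: 0.0595
```

{"fn": "play_rows", "kwargs": {
  "commands": [
    [0,0,-2,0,0,0,5.6],
    [0,0,-2.5,0,0,0,5.6],
    [0,0,-1.4,0,0,0,5.6],
    [0,0,-0.4,0,0,0,5.6],
    [0,0,-0.3,0,0,0,5.6],
    [0,0,-0.2,0,0,0,5.6],
    [0,0,-0.1,0,0,0,5.6],
    [0,0,-0.05,0,0,0,5.6],
    [0,0,0,0,0,0,5.6],
    [0,0,0,0,0,0,5.6]
  ]
}}

```text
time: 35.75
ee_pos: [0.4345, -0.0975, 0.0119]
eef_rot: [0.73, 0.683, 0.0, 0.0]
ft_force: [-0.1, -0.0, -4.3]
width: 0.0598
```

Lower 1 mm more, release, retreat up and away (towards −y, clear of the view).

{"fn": "play_rows", "kwargs": {
  "commands": [
    [0,0,-0.05,0,0,0,5.6],
    [0,0,-0.05,0,0,0,5.6],
    [0,0,0,0,0,0,6.5],
    [0,0,0,0,0,0,7.5],
    [0,0,0,0,0,0,8.7],
    [0,0,2,0,0,0,8.7],
    [0,0,4,0,0,0,8.7],
    [0,0,4,0,0,0,8.7],
    [0,0,4,0,0,0,8.7],
    [0,-2,3,0,0,0,8.7],
    [0,-4,0,0,0,0,8.7],
    [0,-4,0,0,0,0,8.7],
    [0,-4,0,0,0,0,8.7],
    [0,-4,0,0,0,0,8.7],
    [0,-4,0,0,0,0,8.7],
    [0,-4,0,0,0,0,8.7],
    [0,-2,0,0,0,0,8.7],
    [0,0,0,0,0,0,8.7],
    [0,0,0,0,0,0,8.7]
  ]
}}

```text
time: 38.12
ee_pos: [0.4347, -0.3765, 0.1806]
eef_rot: [0.73, 0.684, 0.0, -0.0]
ft_force: [0.4, 0.2, 0.7]
width: 0.0868
```

Run:
```python
from h import *
s=r.read_state(); print(s["ee_pos"],s["joint_vel"].round(3),s["time"])
a,K,T=snap("top"); b,K2,T2=snap("side"); hsv=cv2.cvtColor(a,cv2.COLOR_RGB2HSV)
# expected top-face corners if perfectly placed, overlaid on the top and side views
o=a.copy(); o=cv2.resize(o,None,fx=4,fy=4,interpolation=cv2.INTER_CUBIC); o2=cv2.resize(b,None,fx=4,fy=4,interpolation=cv2.INTER_CUBIC)
for x,y,L,W,t in [(636.2,-3.5,120,60,16),(433.8,-98.4,120,60,-3.9),(450.5,94,86,54,-10.4),(638,-178,86,54,-3),(629.3,168.9,54,48,-2)]:
    c,n=np.cos(np.radians(t)),np.sin(np.radians(t))
    P=np.array([[x+c*i*L/2-n*j*W/2,y+n*i*L/2+c*j*W/2,39] for i,j in((1,1),(1,-1),(-1,-1),(-1,1))])/1e3
    for im,k,tt in((o,K,T),(o2,K2,T2)): cv2.polylines(im,[np.int32(proj(P,k,tt)*4+2)],True,(0,255,255),1)
cv2.imwrite("pics/e1.png",cv2.resize(o[480:1100,720:1520],(800,600))[:,:,::-1])
cv2.imwrite("pics/e2.png",cv2.resize(o2[640:1100,880:1640],(780,470))[:,:,::-1])
```

```text
[ 0.43468402 -0.3765289   0.18059306] [-0.011 -0.009 -0.003  0.005 -0.002 -0.001  0.003] 38.125
```

View pics/e1.png

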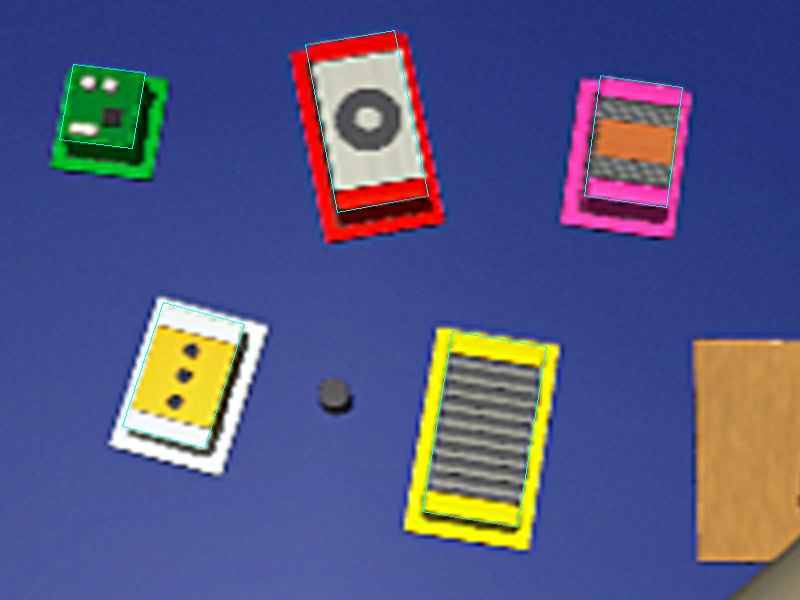

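View pics/e2.png

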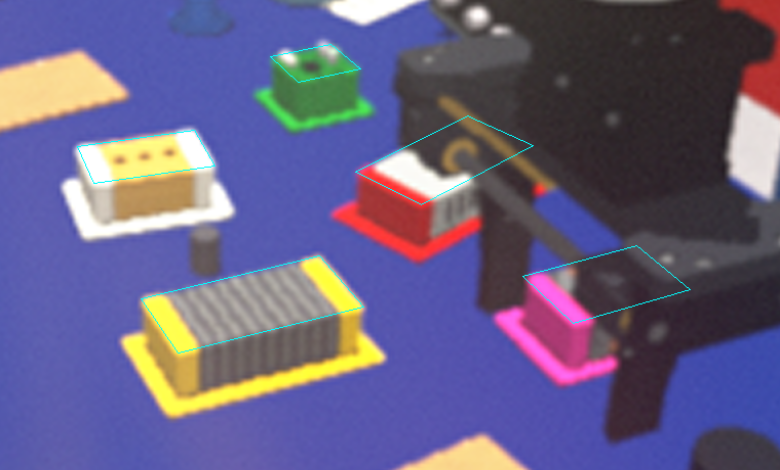

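All five modules match their expected top faces within about 2 to 3 mm in both views. Handing in.

```bash
python3 -c "
from bench import r
print(r.close_job())"
```

```text
the job is handed in; nothing more can be done
None
```

I took both piles apart and set each of the five modules on the pad of its own colour. I used the full-size pink and yellow pads, not the smaller look-alikes. The job was handed in at about 38 s of robot time.

- **Position:** In the last top picture, each module's top face lay within about 2–3 mm of where it should be on its pad, with no visible turn against the outline. In the side picture, the gripper, standing between the camera and the pads, hid part of the power supply and transformer. What could be seen of those two, and all of the other three, agreed with the top view.
- **Release and handling:** The fingers were open and clear of all the modules at the end. The force readings stayed below about 5 N throughout.
- **Not checked separately:** I did not measure level or underside height directly. I judged them from the lowering heights and the pictures. No check failed or disagreed.

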